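Hang the masher on the utensil carousel

ROBOT

A 6-joint arm with a two-finger parallel gripper is mounted at the origin on the work surface. World frame = base frame: x ahead of the robot, y to its left, z up, the work surface at z = 0. Lengths are in m, angles in rad, forces in N, time in s.
With the tool pointing down it reaches from about 0.275 to 1 m from the base axis. Payload 8.4 kg.
Tool frame: the origin (TCP) lies on the centre line of the jaws, within the pads' length; the fingertips stand 17 mm ahead of it and the grasp point (between the pads) lies 2 mm behind it (bot.tcp_to_tips is the z of the fingertips in the tool frame, in m); z points along the fingers, y is the line along which they close (so a half turn about z gives the same grasp; the last joint's range is limited). The gripper opens to 85 mm and grips with 20 to 120 N. Pads are 22 mm wide; open, the fingers measure 114 mm over their backs; the gripper's body (76 mm by 85 mm) begins 54 mm behind the grasp point. The pads swing forward as they close: fully open they stand 13 mm farther back than shut.
Start: joints at [1.159, 0.353, 1.633, -0, 1.155, -0.002], TCP at [0.249, 0.573, 0.248] pointing down, gripper open.
Joint ranges: [-2.63, 2.63], [-0.92, 2.1], [0.06, 2.66], [-1.3, 4.44], [0, 2.69], [-3.02, 3.02]. Speed limits (rad/s): [2.22, 2.22, 2.79, 3.14, 3.14, 3.14].

INTERFACE

Orientations are given as a unit quaternion [x, y, z, w].
In Python, from workcell import bot, hand, kinematics, get_obs, vision, hand_in gives the robot as it stands. The module is installed in compiled form; this text tells all that it offers. Calls block until the motion is done:
- bot.reach(position, orientation): joint-space move of the TCP to a pose.
- bot.servo_line(position, ori=None, velocity=0.15): straight line of the TCP; ori=None keeps the orientation; velocity is the mean speed in m/s.
- bot.goto_joints(angles): joint-space move.
- hand.move_gripper(opening, strength=None): finger opening in m; strength is the grip in N (None keeps the last); returns when the fingers have stopped.
- bot.dwell(seconds).
- kinematics.solve_ik(position, orientation): joint angles nearest the present ones, or None.
- get_obs(): the state.
- vision.read_camera(name): name is "side" or "top"; returns a dict with "frame" (480x640x3 uint8, red, green, blue), "intrinsics" (3x3 intrinsics, pixels), "dist" ([k1, k2, p1, p2, k3] as OpenCV has them; the pictures are not rectified), "view" (4x4, takes a point from world to camera coordinates). Camera axes: x right, y down, z forward; pixel columns grow to the right and rows downward; lengths in m; the calibration is good to about 2 mm. A picture is of the moment at which its call begins. There is no depth.
A pose or a line that the arm cannot do raises bot.IKError and nothing moves.
- hand_in(): hands the job in; it is judged then, once.
The state is a dict: "time_s": time; "joint_pos": joint angles; "joint_vel": joint speeds; "joint_efforts": joint torques, N m; "position": TCP position; "orientation": TCP orientation; "wrist_force": force on the tool from outside, world axes, zero at the start; "ft_torque": the same for the moment, N m; "gripper_width": finger opening in m; "grip_force": force on a finger pad.
Only numpy, scipy, OpenCV 4.12 (cv2) and the standard library are available. Lean on these libraries where they do the work, as an engineer would, in place of code of your own. Each camera call takes 0.05 s, during which the arm holds its last target. There are 200 camera calls.

TASK

Turn the utensil carousel by the bar on its crown until its one empty hook points the same way as the tongue on its foot, then hang the loose tomato masher on that hook. Lower it gently until you feel its collar resting down on both prongs behind the upturned tips before you let go: do not drop it or lean on the rack. Leave the cup, jar and bowl alone.

Things in the scene. Friction and masses are not known exactly. Their poses are not given: they have to be found in the camera images.
- carousel: Fixed foot of the carousel: dark steel disc 170 mm across, 16 mm high. Origin on the turning axis, underside; z up, -x along the tongue, roughly towards the robot. Above, on a mast, turns a crown with four forked hooks 90 degrees apart. Three hold fixed tools (shanks 110 mm from the axis, handles to 70 mm above the prongs, heads within 40 mm of the shank, to 110 mm below); one is empty.
- tongue (a point): End of the tongue on the foot, 124 mm from the axis, 12 mm up: marks the front. Each hook: two level prongs 9 mm wide, 8 mm thick, 16 mm gap between, open outwards, ending 134 mm from the axis in tips standing 8 mm above the prongs' top (tips' inner face 127.5 mm from the axis). A web closes the gap out to 102.5 mm from the axis: a 10 mm shank stops on it with its axis at 107.5 mm.
- front_seat (a point): Fixed reference point on the front, 110 mm from the axis and 165 mm up: where the collar's underside rests on a hook turned exactly to the front, at the mast's middle height. THE TRUE HEIGHT IS NOT REPORTED: the mast is clamped anywhere up to 15 mm higher or lower (prongs' top 150 to 180 mm above the counter), so feel or look for it. The 30 mm collar fits behind the tips at 108 to 112 mm.
- bar_place (a point): Fixed reference point on the axis, 199.5 mm up: centre of the crown's turning bar at the mast's middle height (true height up to 15 mm higher or lower). The bar is an upright black plate 60 mm long, 12 mm thick, 45 mm tall, its underside 12 mm and top 57 mm above the prongs' top; its length lies along the line through the axis and the empty hook.
- rotor (a joint): Angle of the crown (rad), growing anticlockwise seen from above. The empty hook points along the foot's -x axis turned by this angle: at 0, and again at 6.283, it points along the tongue. Turns from -0.4 to 6.7 between stops, starts at 0.9 to 5.4, stays where left: bearing friction about 0.15 N m. The crown sits on a rubber cushion and gives downwards about 1 mm per 4 N.
- masher: The loose tomato masher, about 0.3 kg, standing upright on the counter. Origin at the centre of its underside, z up along the shank. Round about its axis: steel plate 76 mm across, 6 mm thick (a 24 mm boss up to 18 mm); steel shank 10 mm thick up to 115 mm; steel collar 30 mm across from 115 to 123 mm; black handle 26 mm thick from 123 to 185 mm, to be gripped from above.
- masher_collar (a point): Centre of the underside of the masher's collar, 115 mm above the masher's foot; this face rests on the prongs when hung.
- dip_cup: small steel dip cup, 60 mm across, 42 mm high, on the counter in front of the work; bystander; origin at the centre of its underside
- cheese_jar: glass cheese jar, 66 mm across, 120 mm high, off to the right; bystander; origin at the centre of its underside
- bowl: white bowl, 120 mm across, 50 mm high, off to the left; bystander; origin at the centre of its underside
There are look-alikes about, which are no part of the job. There is more than one size of the masher; the job needs the largest.

How it is judged:
On the way, in this order (a step that is already met when the one before it is completed fails the run):
1. The empty hook is turned to the front, within 0.15 rad of the tongue, before the masher is brought to the rack ((value of joint rotor between -0.15 and 0.15 rad or value of joint rotor between 6.1332 and 6.4332 rad) and contact force between masher and carousel below 0.1 N and height (world z) of masher below 0.02 m), for 0.2 s.
2. The masher's collar rests on the prongs of the front hook while it is still held (x of masher_collar in the frame of carousel between -0.12 and -0.098 m and y of masher_collar in the frame of carousel between -0.026 and 0.026 m and z of masher_collar in the frame of carousel between 0.14 and 0.19 m and angle between masher's own z axis and vertical below 0.12 rad and contact force between masher and carousel above 1.2 N and contact force between the fingers and masher above 1 N), for 0.2 s.
At the end, for the whole second after the job is handed in: The empty hook is within 0.2 rad of the tongue; the masher hangs on it by its collar: collar 98 to 120 mm out from the carousel's axis along the front and within 26 mm sideways, 140 to 190 mm above the counter, upright within 0.12 rad, its weight (over 1.2 N) on the carousel, at rest and let go ((value of joint rotor between -0.2 and 0.2 rad or value of joint rotor between 6.0832 and 6.4832 rad) and x of masher_collar in the frame of carousel between -0.12 and -0.098 m and y of masher_collar in the frame of carousel between -0.026 and 0.026 m and z of masher_collar in the frame of carousel between 0.14 and 0.19 m and angle between masher's own z axis and vertical below 0.12 rad and contact force between masher and carousel above 1.2 N and linear speed of masher below 0.03 m/s and angular speed of masher below 0.3 rad/s); the robot touches nothing.
It fails at once if The masher is pressed or knocked against the carousel with more than 25 N (contact force between masher and carousel above 25 N).
It fails at once if The masher is dropped (contact force between the fingers and masher below 0.1 N and linear speed of masher above 0.3 m/s).
It fails at once if The masher is tipped over (angle between masher's own z axis and vertical above 0.6 rad).
It fails at once if The cup, the jar or the bowl is moved by more than 30 mm (distance of any of dip_cup, cheese_jar, bowl from where it was at the start of the episode above 0.03 m).
It also fails if it takes over 72 s, if anything falls off the work surface, if the arm or the gripper's body presses on something with over 40 N, if the wrist force passes 120 N, or if a joint passes its speed limit or range.

## Working session

There is one attempt and no reset: what is moved stays moved. The work goes in short steps, each a Python script; the robot and the scene stay as the last script left them, time stands still between calls to the robot, and variables do not carry over. Pictures are saved under pics/ and viewed, at most 10 in all, crops included, and the job is handed in when it is done.

```bash
mkdir -p pics
python3 - <<'E'
from workcell import vision,get_obs
import cv2,numpy as np,pickle
d={}
for n in("side","top"):
    r=vision.read_camera(n);d[n]=r
    cv2.imwrite(f"pics/{n}0.png",r["frame"][:,:,::-1]);print(n,r["intrinsics"],r["dist"],np.round(r["view"],3))
pickle.dump(d,open("cams.pkl","wb"))
o=get_obs();print(o["time_s"],o["orientation"],o["wrist_force"])
E
```

```text
side [[554.32941817   0.         316.72277075]
 [  0.         554.32941817 238.71524292]
 [  0.           0.           1.        ]] [0.06107585 0.         0.         0.         0.        ] [[ 0.98  -0.2    0.017 -0.531]
 [-0.141 -0.746 -0.651  0.156]
 [ 0.143  0.636 -0.759  1.479]
 [ 0.     0.     0.     1.   ]]
top [[438.01250028   0.         322.56527208]
 [  0.         438.01250028 239.58580691]
 [  0.           0.           1.        ]] [-0.06447264  0.          0.          0.          0.        ] [[ 0.102 -0.995  0.002 -0.048]
 [-0.972 -0.1   -0.211  0.579]
 [ 0.21   0.02  -0.977  1.   ]
 [ 0.     0.     0.     1.   ]]
0.1 [ 2.03448968e-01  9.79085344e-01 -6.24799708e-04 -1.29080539e-04] [-0.3960747  -0.25006185  0.07719463]
```

View pics/side0.png

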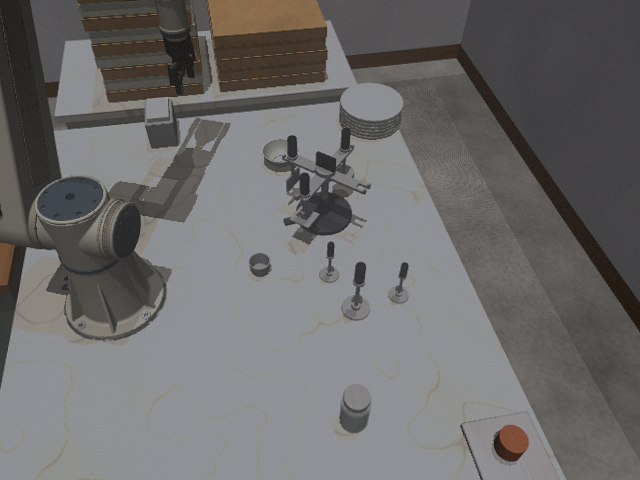

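View pics/top0.png

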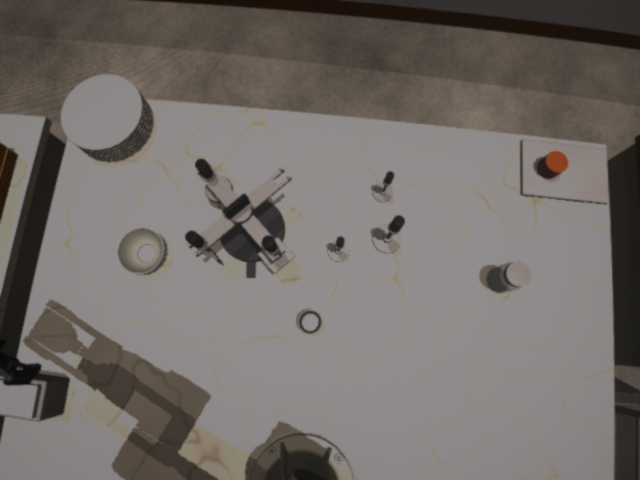

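The three mashers are at top (340,243), (390,180) and (397,225). The largest is at top (397,225), side (360,270). The empty hook points to top (285,175), side (365,187), and the tongue to top (251,275). Next I'll enlarge both views.

Run:
```python
import cv2
a=cv2.imread("pics/side0.png")[120:330,250:430];b=cv2.imread("pics/top0.png")[140:290,180:420]
cv2.imwrite("pics/sc.png",cv2.resize(a*1,None,fx=2.8,fy=2.8,interpolation=2))
cv2.imwrite("pics/tc.png",cv2.resize(b,None,fx=3.3,fy=3.3,interpolation=2))
```

```text
(no output)
```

View pics/sc.png

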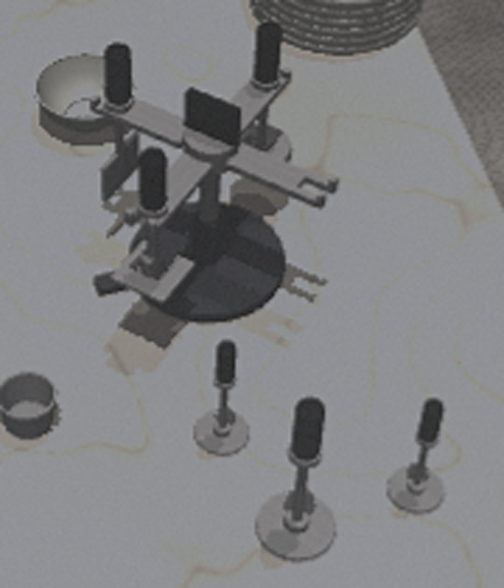

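View pics/tc.png

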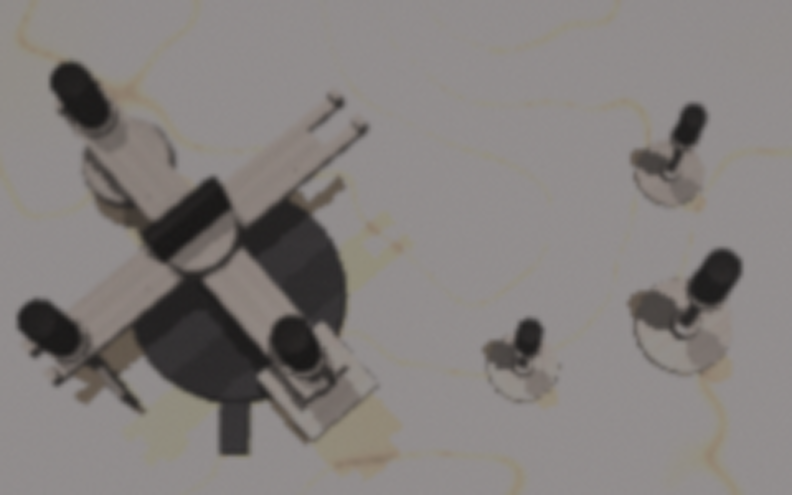

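The enlarged crops give the masher plate centre at side crop (296,526), top crop (684,325). The prong tips are at side (333,181)/(320,199), top (337,98)/(361,127). The tongue end is at top (235,454), side about (97,284). I'll triangulate these.

```bash
cat > h.py <<'E'
import cv2,numpy as np,pickle
C=pickle.load(open("cams.pkl","rb"))
off={"side":(250,120,2.8),"top":(180,140,3.3)}
def nrm(n,p,crop=True):
    p=np.array(p,float)
    if crop: ox,oy,s=off[n]; p=(p+.5)/s-.5+[ox,oy]
    return cv2.undistortPoints(p.reshape(1,1,2),C[n]["intrinsics"],C[n]["dist"]).ravel()
def ray(n,p,crop=True):
    V=C[n]["view"];d=V[:3,:3].T@np.r_[nrm(n,p,crop),1];return -V[:3,:3].T@V[:3,3],d
def at(n,p,z,crop=True):
    c,d=ray(n,p,crop);return c+d*(z-c[2])/d[2]
def tri(s,t):
    (a,u),(b,v)=ray("side",s),ray("top",t)
    k=np.linalg.lstsq(np.c_[u,-v],b-a,rcond=None)[0]
    P,Q=a+u*k[0],b+v*k[1];return (P+Q)/2,np.linalg.norm(P-Q)
def proj(n,P,crop=True):
    V=C[n]["view"];p=cv2.projectPoints(np.array(P,float).reshape(-1,1,3),cv2.Rodrigues(V[:3,:3])[0],V[:3,3],C[n]["intrinsics"],C[n]["dist"])[0].reshape(-1,2)
    if crop: ox,oy,s=off[n];p=(p-[ox,oy]+.5)*s-.5
    return p
E
python3 - <<'E'
from h import *
np.set_printoptions(precision=4,suppress=True)
for n,s,t in[("plate",(296,526),(684,325)),("handtop",(312,409),(722,268)),("tipA",(333,181),(337,98)),("tipB",(320,199),(361,127)),("barR",(241,122),(215,178)),("barL",(187,89),(143,232))]:
    print(n,*tri(s,t))
print("plate z6",at("side",(296,526),.003),at("top",(684,325),.003))
print("handle z185",at("side",(312,409),.185),at("top",(722,268),.185))
print("tongue",at("top",(235,454),.012),at("side",(97,284),.012))
c=at("top",(240,295),.016);print("foot",c,at("side",(208,258),.016))
for n in C: print(n,ray(n,(0,0))[0])
E
```

```text
plate [ 0.6146 -0.1521  0.0013] 0.0008431729839120318
handtop [ 0.615  -0.1514  0.1796] 0.0031778085500818237
tipA [0.7052 0.115  0.1829] 0.0022936620281158986
tipB [0.6877 0.0968 0.1791] 0.0023270179768487445
barR [0.6292 0.1821 0.2137] 0.001978928547580199
barL [0.583  0.2178 0.2331] 0.0035644999835858174
plate z6 [ 0.6146 -0.1531  0.003 ] [ 0.6137 -0.1519  0.003 ]
handle z185 [ 0.6152 -0.155   0.185 ] [ 0.6119 -0.1505  0.185 ]
tongue [0.4771 0.1803 0.012 ] [0.4793 0.1789 0.012 ]
foot [0.5994 0.1925 0.016 ] [0.6025 0.1906 0.016 ]
side [ 0.3307 -0.9294  1.2328]
top [ 0.3574 -0.01    1.0995]
```

```bash
cat > fit.py <<'E'
from h import *
from scipy.optimize import least_squares
u=lambda a:np.array([np.cos(a),np.sin(a),0])
def pts(p):
    cx,cy,t,h,k=p;c=np.array([cx,cy,0]);l=lambda a:u(a+np.pi/2);Z=np.array([0,0,1])
    return dict(A=c+.131*u(k)+.0125*l(k)+(h+.008)*Z,B=c+.131*u(k)-.0125*l(k)+(h+.008)*Z,T=c+.124*u(t)+.012*Z,F=c+.016*Z,
      b1=c+.03*u(k)+.006*l(k)+(h+.057)*Z,b2=c-.03*u(k)+.006*l(k)+(h+.057)*Z,b3=c-.03*u(k)-.006*l(k)+(h+.057)*Z,b4=c+.03*u(k)-.006*l(k)+(h+.057)*Z)
obs=[("side","A",333,181),("side","B",320,199),("top","A",337,98),("top","B",361,127),("top","T",235,454),("side","T",97,282),("top","F",240,295),("side","F",208,259)]
if __name__=="__main__":
    f=lambda p:np.concatenate([(proj(n,pts(p)[m])[0]-[x,y])/off[n][2] for n,m,x,y in obs])
    r=least_squares(f,[.601,.192,-3.04,.17,-.73],loss="soft_l1")
    np.set_printoptions(precision=4,suppress=True)
    print(r.x,"rotor",r.x[4]-r.x[2]);print(f(r.x).reshape(-1,2))
    for b in("b1","b2","b3","b4"):print(b,proj("side",pts(r.x)[b]),proj("top",pts(r.x)[b]))
    np.save("fit.npy",r.x)
    from workcell import kinematics
    from scipy.spatial.transform import Rotation as R
    k=r.x[4]
    for off_ in(np.pi/2,-np.pi/2):
      for d in np.linspace(0,r.x[2]-k,5):
        y=u(k+d+off_);z=np.array([0,0,-1.]);q=R.from_matrix(np.c_[np.cross(y,z),y,z]).as_quat()
        print(round(d,2),kinematics.solve_ik([r.x[0],r.x[1],.25],q))
E
python3 fit.py
```

```text
[ 0.6002  0.1936 -3.0359  0.1728 -0.7392] rotor 2.29671770359895
[[-0.336   0.8089]
 [ 0.0484 -0.1445]
 [ 0.3034 -0.2583]
 [ 0.3609 -1.1519]
 [-0.0843  0.0689]
 [-0.8762  0.422 ]
 [-0.3818 -0.3827]
 [-0.9287 -0.9556]]
b1 [[240.8614 112.3474]] [[216.5947 176.4046]]
b2 [[187.7292  90.7738]] [[142.9921 237.5005]]
b3 [[181.4406  97.6397]] [[155.0094 251.2796]]
b4 [[234.7285 119.3985]] [[228.6859 189.9217]]
0.0 [ 0.3096  0.3602  1.6188 -0.      1.1625 -0.522 ]
-0.57 [ 0.3096  0.3602  1.6188 -0.      1.1625  0.0522]
-1.15 [ 0.3096  0.3602  1.6188 -0.      1.1625  0.6264]
-1.72 [ 0.3096  0.3602  1.6188 -0.      1.1625  1.2006]
-2.3 [ 0.3096  0.3602  1.6188 -0.      1.1625  1.7747]
0.0 [ 0.3096  0.3602  1.6188 -0.      1.1625  2.6196]
-0.57 None
-1.15 [ 0.3096  0.3602  1.6188 -0.      1.1625 -2.5152]
-1.72 [ 0.3096  0.3602  1.6188 -0.      1.1625 -1.941 ]
-2.3 [ 0.3096  0.3602  1.6188 -0.      1.1625 -1.3668]
```

```bash
cat >> h.py <<'E'
from scipy.spatial.transform import Rotation as R
def down(a):  # closing axis at world angle a
    y=np.array([np.cos(a),np.sin(a),0]);z=np.array([0,0,-1.]);return R.from_matrix(np.c_[np.cross(y,z),y,z]).as_quat()
def st(o,l=""): print(l,"t%.1f"%o["time_s"],"p",np.round(o["position"],4),"F",np.round(o["wrist_force"],1),"M",np.round(o["ft_torque"],2),"w%.4f g%.1f"%(o["gripper_width"],o["grip_force"]),"q6 %.3f"%o["joint_pos"][5])
E
python3 - <<'E'
from h import *
from workcell import *
x,y,t,h,k=np.load("fit.npy");q=down(k+np.pi/2)
p=get_obs()["position"];bot.servo_line([p[0],p[1],.34],velocity=.2)
bot.reach([x,y,.34],q);hand.move_gripper(.045,30);st(get_obs(),"hover")
bot.servo_line([x,y,h+.043],velocity=.12);st(get_obs(),"low")
hand.move_gripper(0,30);bot.dwell(.2);st(get_obs(),"grip")
E
```

```text
hover t3.1 p [0.6002 0.1938 0.34  ] F [-0.1  0.6 -0.5] M [ 0.01 -0.   -0.03] w0.0451 g0.0 q6 -0.522
low t4.2 p [0.6008 0.1938 0.2167] F [-0.1 -0.7 -0.6] M [-0.03 -0.02  0.02] w0.0446 g0.0 q6 -0.522
grip t4.8 p [0.602  0.1953 0.2169] F [ 5.2  7.1 -0.9] M [ 0.72 -0.55 -0.09] w0.0116 g34.1 q6 -0.522
```

Run:
```python
from h import *
from workcell import *
x,y,t,h,k=np.load("fit.npy")
c=np.array([x,y])
for i in range(2):
    F=np.array(get_obs()["wrist_force"][:2]);n=np.array([-np.sin(k),np.cos(k)])
    c=c+n*(F@n)*.00025*(1 if i==0 else .7)
    bot.servo_line([*c,h+.043],velocity=.03);bot.dwell(.2);st(get_obs(),c)
np.save("c.npy",c)
q=np.array(kinematics.solve_ik([*c,h+.043],down(k+np.pi/2)))
for d in(.6,):
    q2=q.copy();q2[5]+=d;bot.goto_joints(q2);bot.dwell(.2);st(get_obs(),"rot")
```

```text
[0.60171653 0.19520774] t5.3 p [0.6021 0.1954 0.2162] F [2.6 2.  2.8] M [ 0.18 -0.25 -0.05] w0.0115 g34.7 q6 -0.520
[0.60209897 0.19562725] t5.7 p [0.6022 0.1955 0.2159] F [ 1.  -0.4  3.6] M [-0.14 -0.19 -0.02] w0.0115 g34.9 q6 -0.520
rot t6.6 p [0.6022 0.1956 0.2158] F [ 1.3 -1.4  3. ] M [-0.21 -0.24  0.  ] w0.0116 g34.9 q6 0.079
```

Run:
```python
from h import *
from workcell import *
x,y,t,h,k=np.load("fit.npy");c=np.load("c.npy");t=-3.025
q=np.array(kinematics.solve_ik([*c,h+.043],down(k+np.pi/2+(-.6))))
st(get_obs())
q0=np.array(get_obs()["joint_pos"])
for d in(1.2,1.8,k-t):
    q2=q.copy();q2[5]=-.522+d;bot.goto_joints(q2);bot.dwell(.15);st(get_obs(),"rot")
hand.move_gripper(.04);st(get_obs(),"open")
bot.servo_line([*c,.34],velocity=.15)
bot.reach([.62,-.05,.40],down(0))
C={n:vision.read_camera(n) for n in("side","top")};pickle.dump(C,open("cams.pkl","wb"))
a=C["side"]["frame"][120:330,250:430,::-1];b=C["top"]["frame"][140:290,180:420,::-1]
cv2.imwrite("pics/sc2.png",cv2.resize(a,None,fx=2.8,fy=2.8,interpolation=2))
cv2.imwrite("pics/tc2.png",cv2.resize(b,None,fx=3.3,fy=3.3,interpolation=2))
st(get_obs())
```

```text
t6.6 p [0.6022 0.1956 0.2158] F [ 1.3 -1.4  3. ] M [-0.21 -0.24  0.  ] w0.0116 g34.9 q6 0.079
rot t7.3 p [0.6022 0.1956 0.2158] F [ 2.7 -1.2  2.9] M [-0.3  -0.26 -0.06] w0.0116 g35.0 q6 0.676
rot t8.1 p [0.6022 0.1956 0.2158] F [ 3.5 -1.6  3.3] M [-0.29 -0.43 -0.05] w0.0115 g35.0 q6 1.276
rot t8.8 p [0.6022 0.1956 0.2159] F [ 3.5 -2.9  3.9] M [-0.35 -0.54 -0.02] w0.0116 g34.9 q6 1.761
open t9.2 p [0.6016 0.1957 0.2154] F [-0.4 -0.1 -0.7] M [-0.   -0.05 -0.01] w0.0400 g0.0 q6 1.764
 t11.9 p [ 0.62   -0.0495  0.3997] F [-0.1  0.2  0.2] M [-0.    0.04 -0.03] w0.0400 g0.0 q6 -0.082
```

View pics/sc2.png

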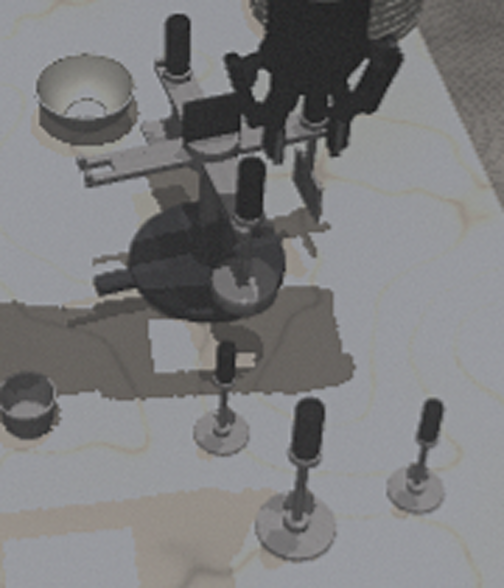

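View pics/tc2.png

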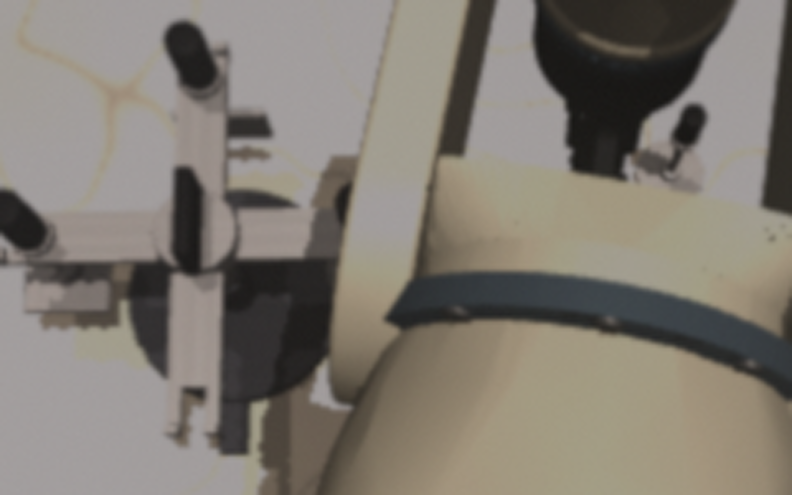

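The hook now lies over the tongue. Its prong tips are at top crop (177,434)/(212,438) and side crop (82,160)/(88,180). I'll check the direction and height numerically.

Run:
```python
from h import *
np.set_printoptions(precision=4,suppress=True)
a,e=tri((82,160),(177,434));b,f=tri((88,180),(212,438));print(a,e,b,f)
c=np.load("c.npy");m=(a+b)/2-[*c,0];print(m,np.hypot(*m[:2]),np.arctan2(m[1],m[0]))
T=(at("top",(235,454),.012)+at("side",(97,284),.012))/2;print(T)
d=T[:2]-c;print(np.arctan2(d[1],d[0]))
for t in(-3.025,):
  for h in(.165,.173,.18):
    for s in(1,-1):
      P=[c[0]+.131*np.cos(t)-s*.0125*np.sin(t),c[1]+.131*np.sin(t)+s*.0125*np.cos(t),h+.008]
      print(h,s,proj("side",P),proj("top",P))
```

```text
[0.4691 0.1893 0.1828] 0.0036990628032341306 [0.4706 0.168  0.1754] 0.005304931103261286
[-0.1323 -0.017   0.1791] 0.13337462259535834 -3.0136693169277082
[0.4782 0.1796 0.012 ]
-3.012938240272209
0.165 1 [[ 88.3336 181.8933]] [[213.7648 430.019 ]]
0.165 -1 [[ 81.4153 165.0812]] [[175.3131 430.5049]]
0.173 1 [[ 88.0694 175.9411]] [[211.6158 428.2337]]
0.173 -1 [[ 81.1254 159.1194]] [[172.8432 428.7241]]
0.18 1 [[ 87.8363 170.693 ]] [[209.7056 426.6466]]
0.18 -1 [[ 80.8697 153.8631]] [[170.6479 427.141 ]]
```

Run:
```python
from h import *
from workcell import *
np.set_printoptions(precision=3,suppress=True)
print("small",at("side",(221,433),.003),at("side",(415,490),.003),"cup",at("side",(28,425),.0))
c=np.load("c.npy");t=-3.02;r=np.array([np.cos(t),np.sin(t)])
m=[.6144,-.152]
for a in(t+np.pi/2,t-np.pi/2):
  for p in([*m,.156],[*m,.26],[.45,-.152,.26],[*(c+.2*r),.26],[*(c+.11*r),.21]): print(kinematics.solve_ik(p,down(a)))
```

```text
small [ 0.568 -0.033  0.003] [ 0.737 -0.135  0.003] cup [0.383 0.015 0.   ]
[-0.245  0.461  1.693 -0.     0.987  1.204]
[-0.245  0.355  1.604 -0.     1.183  1.204]
[-0.329  0.104  1.93  -0.     1.107  1.12 ]
[ 0.398  0.043  1.998 -0.     1.101  1.847]
[ 0.351  0.242  1.883 -0.     1.017  1.801]
[-0.245  0.461  1.693 -0.     0.987 -1.937]
[-0.245  0.355  1.604 -0.     1.183 -1.937]
[-0.329  0.104  1.93  -0.     1.107 -2.021]
[ 0.398  0.043  1.998 -0.     1.101 -1.294]
[ 0.351  0.242  1.883 -0.     1.017 -1.341]
```

Run:
```python
from h import *
from workcell import *
c=np.load("c.npy");t=-3.02;r=np.array([np.cos(t),np.sin(t)]);m=[.6144,-.152];a=t+np.pi/2
bot.reach([*m,.26],down(a));hand.move_gripper(.06,60)
bot.servo_line([*m,.156],velocity=.1);st(get_obs(),"low")
hand.move_gripper(0,60);bot.dwell(.2);st(get_obs(),"grip")
bot.servo_line([*m,.162],velocity=.03);bot.dwell(.2);st(get_obs(),"lift")
bot.servo_line([*m,.262],velocity=.1)
bot.servo_line([.44,-.152,.262],velocity=.12)
bot.servo_line([*(c+.2*r),.262],velocity=.12);bot.dwell(.4);st(get_obs(),"pre")
C={n:vision.read_camera(n) for n in("side",)}
a=C["side"]["frame"][100:310,200:380,::-1]
cv2.imwrite("pics/sc3.png",cv2.resize(a,None,fx=2.8,fy=2.8,interpolation=2))
```

```text
low t14.6 p [ 0.6149 -0.1521  0.1567] F [0.7 0.  0.2] M [ 0.01  0.02 -0.05] w0.0604 g0.0 q6 1.204
grip t15.2 p [ 0.6148 -0.1522  0.1567] F [-0.8 -1.8  6.1] M [-0.05  0.13 -0.05] w0.0248 g59.0 q6 1.204
lift t15.7 p [ 0.6142 -0.1519  0.1617] F [ 0.9 -0.2 -3.3] M [-0.01  0.    0.  ] w0.0246 g59.0 q6 1.204
pre t21.7 p [0.4036 0.1713 0.262 ] F [ 0.4  0.  -4.1] M [-0.05 -0.01  0.03] w0.0247 g59.0 q6 1.847
```

View pics/sc3.png

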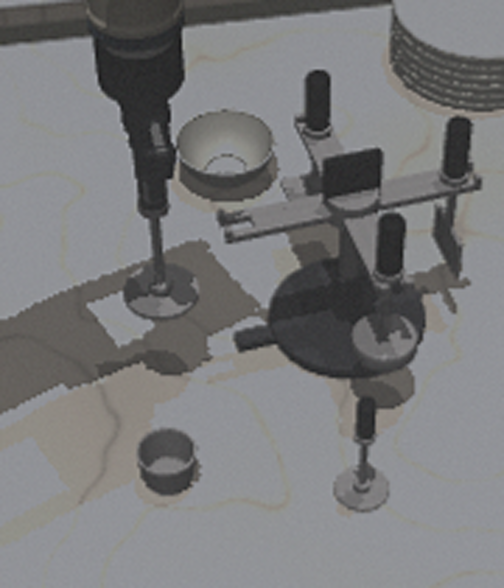

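Run:
```python
from h import *
from workcell import *
c=np.load("c.npy");t=-3.02;r=np.array([np.cos(t),np.sin(t)]);l=np.array([-r[1],r[0]])
def fr(z,R_,v): 
    bot.servo_line([*(c+R_*r),z],velocity=v)
def show(s):
    o=get_obs();d=np.array(o["position"][:2])-c;F=np.array(o["wrist_force"])
    print(s,"t%.1f"%o["time_s"],"rad %.4f lat %.4f z %.4f"%(d@r,d@l,o["position"][2]),"Frad %.1f Flat %.1f Fz %.1f"%(F[:2]@r,F[:2]@l,F[2]));return F[:2]@r
fr(.232,.2,.08);show("low")
fr(.232,.145,.1);bot.dwell(.2);f0=show("145")
for R_ in(.135,.125,.118,.114,.112,.1105,.109,.1075,.106,.1045,.103,.1015):
    fr(.232,R_,.03);bot.dwell(.15);f=show(R_)
    if abs(f-f0)>3: break
```

```text
low t22.3 rad 0.2000 lat 0.0000 z 0.2319 Frad -1.1 Flat -0.2 Fz -3.2
145 t23.2 rad 0.1456 lat 0.0000 z 0.2320 Frad -0.1 Flat 0.4 Fz -4.0
0.135 t23.8 rad 0.1351 lat 0.0000 z 0.2319 Frad 0.4 Flat -0.2 Fz -3.0
0.125 t24.5 rad 0.1252 lat 0.0000 z 0.2319 Frad 0.6 Flat -0.6 Fz -4.0
0.118 t25.0 rad 0.1181 lat 0.0000 z 0.2320 Frad -0.0 Flat 0.1 Fz -4.3
0.114 t25.4 rad 0.1141 lat 0.0000 z 0.2320 Frad 0.2 Flat 0.8 Fz -3.7
0.112 t25.8 rad 0.1120 lat 0.0000 z 0.2320 Frad -0.4 Flat -0.3 Fz -3.4
0.1105 t26.2 rad 0.1105 lat 0.0000 z 0.2320 Frad 0.2 Flat 0.5 Fz -3.5
0.109 t26.6 rad 0.1090 lat 0.0000 z 0.2320 Frad 1.3 Flat 0.8 Fz -3.3
0.1075 t27.0 rad 0.1075 lat -0.0000 z 0.2320 Frad 0.9 Flat 0.3 Fz -4.0
0.106 t27.4 rad 0.1067 lat 0.0001 z 0.2318 Frad 4.5 Flat -0.3 Fz -2.3
```

Run:
```python
from h import *
from workcell import *
c=np.load("c.npy");t=-3.02;r=np.array([np.cos(t),np.sin(t)]);l=np.array([-r[1],r[0]])
def show(s):
    o=get_obs();d=np.array(o["position"][:2])-c;F=np.mean([get_obs()["wrist_force"] for _ in range(5)],0)
    print(s,"t%.1f"%o["time_s"],"rad %.4f lat %.4f z %.4f"%(d@r,d@l,o["position"][2]),"Frad %.1f Flat %.1f Fz %.1f"%(F[:2]@r,F[:2]@l,F[2]),"M",np.round(o["ft_torque"],2));return F[2]
bot.servo_line([*(c+.1097*r),.232],velocity=.02);bot.dwell(.2);show("back")
z=.226
while z>.200:
    bot.servo_line([*(c+.1097*r),z],velocity=.02);bot.dwell(.12)
    if show("%.4f"%z)>0: break
    z-=.0015 if z<.2225 else .002
```

```text
back t28.0 rad 0.1094 lat -0.0000 z 0.2321 Frad -0.7 Flat -0.6 Fz -4.8 M [ 0.04  0.03 -0.09]
0.2260 t28.5 rad 0.1097 lat -0.0000 z 0.2260 Frad -0.5 Flat -0.7 Fz -3.3 M [ 0.04 -0.02  0.01]
0.2240 t28.9 rad 0.1097 lat 0.0000 z 0.2240 Frad 0.3 Flat -0.4 Fz -3.6 M [-0.05  0.04 -0.1 ]
0.2220 t29.3 rad 0.1097 lat 0.0000 z 0.2220 Frad 0.7 Flat 0.3 Fz -3.8 M [-0.01  0.01 -0.01]
0.2205 t29.6 rad 0.1097 lat 0.0000 z 0.2205 Frad 0.3 Flat 0.3 Fz -3.6 M [-0.    0.04  0.02]
0.2190 t30.0 rad 0.1095 lat -0.0001 z 0.2192 Frad -0.2 Flat 0.2 Fz -1.1 M [ 0.04 -0.01  0.  ]
0.2175 t30.4 rad 0.1095 lat -0.0001 z 0.2178 Frad 1.5 Flat -0.6 Fz 4.6 M [-0.08  0.19 -0.01]
```

Contact came at a TCP height of 0.219, which could be either the prongs or the tips. I'll unload slightly, pull outward, and see whether the tips stop the collar.

Run:
```python
from h import *
from workcell import *
c=np.load("c.npy");t=-3.02;r=np.array([np.cos(t),np.sin(t)]);l=np.array([-r[1],r[0]])
def show(s):
    o=get_obs();d=np.array(o["position"][:2])-c;F=np.mean([get_obs()["wrist_force"] for _ in range(5)],0)
    print(s,"t%.1f"%o["time_s"],"rad %.4f lat %.4f z %.4f"%(d@r,d@l,o["position"][2]),"Frad %.1f Flat %.1f Fz %.1f"%(F[:2]@r,F[:2]@l,F[2]));return F[:2]@r
bot.servo_line([*(c+.1097*r),.2192],velocity=.02);bot.dwell(.2);show("light")
for R_ in(.1107,.1117,.1127,.1137,.1147,.1157):
    bot.servo_line([*(c+R_*r),.2192],velocity=.02);bot.dwell(.15)
    if abs(show(R_))>4:break
im=vision.read_camera("side")["frame"][140:230,250:350,::-1]
cv2.imwrite("pics/sc4.png",cv2.resize(im,None,fx=6,fy=6,interpolation=2))
```

```text
light t30.8 rad 0.1096 lat 0.0000 z 0.2191 Frad -0.0 Flat -0.4 Fz -0.8
0.1107 t31.2 rad 0.1108 lat 0.0001 z 0.2192 Frad -0.9 Flat -0.8 Fz -1.1
0.1117 t31.6 rad 0.1118 lat 0.0000 z 0.2192 Frad 0.4 Flat -0.1 Fz -0.6
0.1127 t32.0 rad 0.1128 lat 0.0000 z 0.2192 Frad -0.3 Flat -0.0 Fz -1.4
0.1137 t32.4 rad 0.1138 lat -0.0000 z 0.2192 Frad -0.4 Flat 0.2 Fz -0.7
0.1147 t32.8 rad 0.1148 lat -0.0000 z 0.2192 Frad -0.1 Flat -0.9 Fz -1.1
0.1157 t33.2 rad 0.1154 lat -0.0000 z 0.2193 Frad -3.2 Flat 0.6 Fz -2.3
```

View pics/sc4.png

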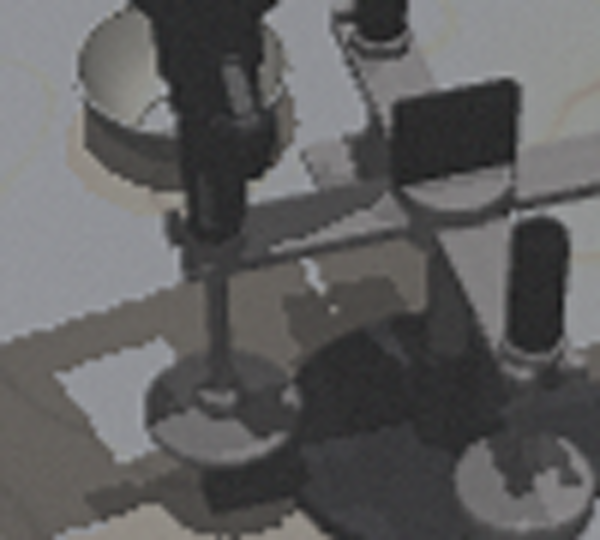

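The pull outward met resistance at about 0.115, so the collar is behind the tips and resting on the prongs. I'll centre it, seat it, hold, and release.

Run:
```python
from h import *
from workcell import *
c=np.load("c.npy");t=-3.02;r=np.array([np.cos(t),np.sin(t)]);l=np.array([-r[1],r[0]])
def show(s):
    o=get_obs();d=np.array(o["position"][:2])-c;F=np.mean([get_obs()["wrist_force"] for _ in range(5)],0)
    print(s,"t%.1f"%o["time_s"],"rad %.4f lat %.4f z %.4f"%(d@r,d@l,o["position"][2]),"Frad %.1f Flat %.1f Fz %.1f"%(F[:2]@r,F[:2]@l,F[2]));return F[2]
R_=.1107
bot.servo_line([*(c+.1135*r),.2205],velocity=.02);bot.servo_line([*(c+R_*r),.2205],velocity=.02);bot.dwell(.2);show("mid")
for z in(.2192,.2187,.2183):
    bot.servo_line([*(c+R_*r),z],velocity=.02);bot.dwell(.4)
    if show(z)>0:break
hand.move_gripper(.032);bot.dwell(.3);show("loose")
hand.move_gripper(.05);bot.dwell(.2);show("open")
bot.servo_line([*(c+R_*r),.30],velocity=.08)
bot.servo_line([*(c+.16*r),.38],velocity=.15)
bot.reach([.35,-.25,.40],down(0));bot.dwell(.3)
im={n:vision.read_camera(n)["frame"][:,:,::-1] for n in("side","top")}
a=cv2.resize(im["side"][140:240,240:350],None,fx=4,fy=4,interpolation=2)[:400];b=cv2.resize(im["top"][180:290,190:280],None,fx=4,fy=4,interpolation=2)[:400]
cv2.imwrite("pics/end.png",np.hstack([a,b]));show("end")
```

```text
mid t34.0 rad 0.1108 lat 0.0000 z 0.2205 Frad -0.2 Flat -0.0 Fz -3.0
0.2192 t34.7 rad 0.1106 lat -0.0000 z 0.2193 Frad 0.6 Flat 0.0 Fz -1.3
0.2187 t35.3 rad 0.1106 lat -0.0000 z 0.2188 Frad 0.7 Flat -0.2 Fz 1.1
loose t35.9 rad 0.1107 lat 0.0000 z 0.2187 Frad -0.6 Flat -0.5 Fz 0.8
open t36.4 rad 0.1107 lat 0.0000 z 0.2187 Frad -0.3 Flat -1.0 Fz 0.1
end t40.8 rad 0.3042 lat 0.4117 z 0.4000 Frad 0.2 Flat -0.6 Fz 0.1
```

View pics/end.png

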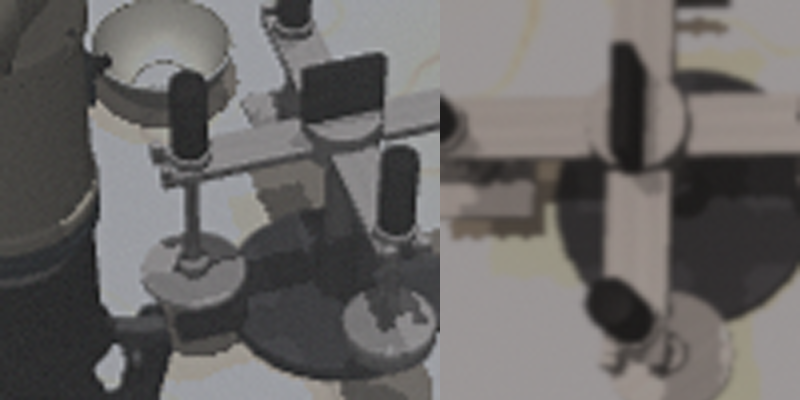

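The end view shows the masher hanging upright on the front hook: collar at about (185,160) in the left half, behind the tips at (160,155)/(170,180). The gripper is clear of it.

```bash
python3 -c "
from workcell import hand_in
print(hand_in())"
```

```text
the job is handed in; nothing more can be done
None
```

I turned the empty hook to the front, within about 0.02 rad of the tongue by my measurements, hung the large masher on it by its collar behind the tips, let go, and handed the job in at about 41 s; no verdict came back.

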